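# Find the index notch of a covered rail with the red key

### The arm

A 6-joint arm with a two-finger parallel gripper is mounted at the origin on the work surface. World frame = base frame: x ahead of the robot, y to its left, z up, the work surface at z = 0. Lengths are in m, angles in rad, forces in N, time in s.
With the tool pointing down it reaches from about 0.275 to 0.825 m from the base axis. Payload 4.9 kg.
Tool frame: the origin (TCP) lies midway between the tips of the shut fingers; the grasp point (between the pads) lies 19 mm behind it (grip_point_offset is the distance from the TCP to the grasp point, in m); z points along the fingers, x is the direction in which the jaws open and shut, and the axes are right-handed (so a half turn about z gives the same grasp; the last joint's range is limited). The gripper opens to 85 mm and grips with 20 to 120 N. Pads are 22 mm wide; open, the fingers measure 114 mm over their backs; the gripper's body (76 mm by 85 mm) begins 54 mm behind the grasp point. The pads swing forward as they close: fully open they stand 13 mm farther back than shut.
Start: joints at [1.109, 0.326, -0.193, 1.052, 0, 1.437], TCP at [0.177, 0.521, 0.231] pointing down, gripper open.
Joint ranges: [-2.65, 2.65], [-0.97, 1.79], [-1.3, 1.35], [-1.93, 2.1], [-1.47, 1.37], [-3.14, 3.14]. Speed limits (rad/s): [2.57, 2.57, 3.14, 3.14, 3.14, 3.14].

### API

Orientations are given as a rotation vector (axis times angle).
In Python, from cell import * gives the robot as it stands. Calls block until the motion is done:
- movep(position, orientation): joint-space move of the TCP to a pose.
- move_l(position, velocity=0.15, rot=None, until_force=None): straight line of the TCP; rot=None keeps the orientation; velocity is the mean speed in m/s. With until_force (N) it stops when the force on the tool has changed by that much, and returns True; else False.
- set_joints(angles): joint-space move.
- let_go() and grab(newtons=None): open the fingers fully, or close them until they stop; newtons is the grip in N (None keeps the last).
- sleep(seconds).
- ik(position, orientation): joint angles nearest the present ones, or None.
- get_state(): the state.
- grab_frame(name): name is "scene" or "top"; returns a dict with "img" (480x640x3 uint8, red, green, blue), "fx", "fy", "cx", "cy" (pixels), "cam_to_world" (4x4, takes a point from camera to world coordinates). Camera axes: x right, y down, z forward; pixel columns grow to the right and rows downward; lengths in m; the calibration is good to about 2 mm. A picture is of the moment at which its call begins. There is no depth.
A pose or a line that the arm cannot do raises MotionError and nothing moves.
- sign_off(): hands the job in, once; it reports no verdict.
Trained networks look in the newest picture that a camera, given by its name, has taken for a name from the list of things; names that differ only in an ending like _2 or _b are one class to them, and where a whole thing is asked for, a point or a joint stands for the part that bears it (a point fixed in the world has none). Each returns a list of dicts, best first, with "score" (0 to 1); they miss things now and then, are a little off and sometimes report something else, mostly with a low value. They report only what shows in the picture. A call takes as long as a camera call.
- spot_in(camera, name): "centre" ([column, row] in pixels, amid what is visible of it).
- silhouettes(camera, name): "mask" (480x640 bool, what is visible of it) and "centre" ([column, row] in pixels, amid what is visible of it).
- tip_of(camera, name): "centre" ([column, row] in pixels: a listed point, or the origin of a listed thing).
The state is a dict: "clock": time; "q": joint angles; "joint_velocities": joint speeds; "tau": joint torques, N m; "position": TCP position; "eef_rot": TCP orientation; "contact_force": force on the tool from outside, world axes, zero at the start; "wrist_torque": the same for the moment, N m; "finger_gap": opening from 0.0 (shut) to 1.0 (fully open).
Only numpy, scipy, OpenCV 4.12 (cv2) and the standard library are available. Lean on these libraries where they do the work, as an engineer would, in place of code of your own. Each camera call takes 0.05 s, during which the arm holds its last target.

### The job

Take the red-handled key out of its white nest and put its foot through the yellow-marked opening of the aluminium gearbox cover, onto the rail inside. Slide it along the slot until it drops into the rail's hidden index notch, and leave it there upright with its collar down on the cover. Then acknowledge by pressing the green button fully, and no other button, and leave the rest of the bench undisturbed.

Things in the scene. Friction and masses are not known exactly. Their poses are not given: they have to be found in the camera images.
- key_grip (a point): Centre of the handle of the loose red-handled key (about 80 to 170 g), 58 mm above the underside of its foot. Handle 18 x 18 mm square, 50 mm tall; z points up along the key, x and y square to the handle's faces. It stands upright in a white block 60 x 60 x 40 mm with a 23 mm square pocket, its collar resting on the block; it must rise 28 mm to lift out.
- key_foot (a point): Centre of the underside of the red key's foot, on the key's axis. Foot: steel disc 18 mm diameter, 6 mm high; above it a stem 8 mm diameter, then a steel collar disc 30 mm diameter, 5 mm thick, its underside 28 mm above this point; the red handle stands on the collar, from 33 to 83 mm above this point.
- housing: Aluminium gearbox cover, fixed, 300 mm long (its y), 100 mm wide (its x), on a white plate 120 x 320 mm; origin on the table under its centre, z up. Flat top 76 mm above the table, 6 mm thick. A 12 mm wide slot runs along y at x = 0, from the opening (tapering in from y = -55 to -43 mm) to y = +80 mm. The foot is captive under the top in the slot; only the stem runs in it.
- opening (a point): Centre, level with the cover's top (76 mm), of the 30 x 30 mm square opening marked yellow on both sides, at y = -70 mm of the cover; the only place where the key's foot passes. 18 mm below it is the flat top of a fixed steel rail along the slot (58 mm above the table). With the foot on the rail the collar is 10 mm above the cover, and in the slot the foot can lift 6 mm.
- slot_end (a point): Far end of the slot, at x = 0, y = +80 mm of the cover, level with its top. Between opening and here the rail has one cross notch, hidden under the top: 22 mm wide along the slot, 13 mm deep, centre anywhere from y = -15 to +43 mm of the cover. There the key sinks 10 mm, until its collar rests on the cover and its foot's underside is 48 mm above the table.
- green (a joint): Travel of the green button, 0 up to 0.006 m fully down; a spring of about 5 N at the bottom returns it when let go.
- green_top (a point): Centre of the top face of the green button, a cap 30 mm in diameter pressed straight down. Three such buttons (green, yellow, white) in black housings stand in a row, 65 mm apart, on a grey panel 210 x 85 x 25 mm; their order varies.
- yellow (a joint): Travel of the yellow button, which is not to be pressed.
- white (a joint): Travel of the white button, which is not to be pressed.
- gauge: Blue-handled key in its own white nest, not to be used; origin at the underside of its foot.
- wrench: Steel wrench lying on the table, a bystander.
- driver: Screwdriver lying on the table, a bystander.
- bottle: White jar with a blue cap, 56 mm diameter, 90 mm tall, a bystander; origin under its base.
- bearing: Steel ring 52 mm diameter, 15 mm high, a bystander.
- bearing2: Steel ring 42 mm diameter, 13 mm high, a bystander.
- key: The red-handled key as a whole; origin at the centre of the underside of its foot, z up along it.

How it is judged:
On the way, in this order (a step that is already met when the one before it is completed fails the run):
1. the key's foot stands on the rail inside the cover (x of key_foot in the frame of housing between -0.01 and 0.01 m and y of key_foot in the frame of housing between -0.085 and 0.07 m and z of key_foot in the frame of housing between 0.054 and 0.063 m), for 0.1 s.
2. the key has dropped into the notch, upright, collar down on the cover, and is let go (x of key_foot in the frame of housing between -0.01 and 0.01 m and y of key_foot in the frame of housing between -0.05 and 0.07 m and z of key_foot in the frame of housing between 0.044 and 0.0505 m and angle between key_foot's own z axis and vertical below 0.08 rad and contact force between the fingers and key below 0.1 N), for 0.2 s.
3. the green button is pressed fully while the key stays in the notch (x of key_foot in the frame of housing between -0.01 and 0.01 m and y of key_foot in the frame of housing between -0.05 and 0.07 m and z of key_foot in the frame of housing between 0.044 and 0.0505 m and angle between key_foot's own z axis and vertical below 0.08 rad and value of joint green above 0.0045 m), for 0.03 s.
At the end, for the whole second after the job is handed in: The red key stands in the rail's notch, upright within 0.08 rad, its foot within 10 mm of the slot's centre line and sunk to within 2.5 mm of its collar resting on the cover, at rest and released; the green button has been pressed at least 4.5 mm and has come up again (x of key_foot in the frame of housing between -0.01 and 0.01 m and y of key_foot in the frame of housing between -0.05 and 0.07 m and z of key_foot in the frame of housing between 0.044 and 0.0505 m and angle between key_foot's own z axis and vertical below 0.08 rad and linear speed of key below 0.02 m/s and value of joint green below 0.002 m); the robot touches nothing.
It fails at once if the yellow or white button is pressed (value of joint any of yellow, white above 0.003 m).
It fails at once if another loose thing on the bench is moved by more than 30 mm (distance of any of gauge, wrench, driver, bottle, bearing, bearing2 from where it was at the start of the episode above 0.03 m).
It also fails if it takes over 61 s, if anything falls off the work surface, if the arm or the gripper's body presses on something with over 40 N, if the wrist force passes 120 N, or if a joint passes its speed limit or range.

## Working session

There is one attempt and no reset: what is moved stays moved. The work goes in short steps, each a Python script; the robot and the scene stay as the last script left them, time stands still between calls to the robot, and variables do not carry over. Pictures are saved under pics/ and viewed, and the job is handed in when it is done.

```bash
mkdir -p pics; ls
python3 - <<'E'
from cell import *
import cv2
for c in ("scene","top"):
    f=grab_frame(c); cv2.imwrite(f"pics/{c}0.png",f["img"][:,:,::-1])
    print(c,f["fx"],f["fy"],f["cx"],f["cy"],f["cam_to_world"])
    for n in ["key_grip","key_foot","opening","slot_end","green_top","housing","gauge"]:
        print(n,[(round(d["score"],2),[round(float(v),1) for v in d["centre"]]) for d in tip_of(c,n)[:3]])
print(get_state())
E
```

```text
pics
scene 615.8543095952376 615.8543095952376 316.49017314933553 245.3385667001016 [[ 0.13744266  0.72861644 -0.67099001  1.36831958]
 [ 0.99040219 -0.09110953  0.10393538 -0.17931513]
 [ 0.01459544 -0.67883513 -0.73414566  1.03267797]
 [ 0.          0.          0.          1.        ]]
key_grip [(0.73, [322.5, 273.9]), (0.62, [175.5, 260.2]), (0.55, [359.4, 247.2])]
key_foot [(0.83, [179.9, 271.5])]
opening [(0.66, [169.0, 358.2]), (0.58, [291.8, 250.5])]
slot_end [(0.74, [360.4, 248.4])]
green_top [(0.72, [486.4, 242.8])]
housing [(0.94, [322.1, 273.9]), (0.42, [457.2, 333.5])]
gauge [(0.73, [171.0, 359.2])]
top 609.2720881957151 609.2720881957151 324.5348217453605 245.88615668510627 [[ 0.01328645 -0.98090195  0.19404851  0.20238246]
 [-0.99980762 -0.01583283 -0.01157734 -0.03311526]
 [ 0.01442858 -0.19385736 -0.98092362  1.62989402]
 [ 0.          0.          0.          1.        ]]
key_grip [(0.44, [429.4, 258.4]), (0.42, [437.6, 253.1])]
key_foot [(0.58, [427.2, 260.3])]
opening [(0.92, [347.3, 248.7])]
slot_end [(0.63, [285.8, 248.1])]
green_top [(0.43, [177.0, 244.3])]
housing [(0.7, [317.2, 253.0])]
gauge []
{'clock': 0.8, 'q': array([ 1.10884155e+00,  3.26161222e-01, -1.92580191e-01,  1.05200969e+00,
        9.19259545e-06,  1.43657385e+00]), 'joint_velocities': array([-0.00059856, -0.00037181,  0.00063728, -0.0015057 ,  0.00112644,
        0.00109835]), 'tau': array([ 4.46538606e-04, -4.43272090e+01,  2.62745869e+01,  6.70915524e-04,
        2.50153050e-05,  1.56378854e-05]), 'position': array([0.17705358, 0.52075105, 0.23130951]), 'eef_rot': array([-2.55405127e+00, -1.82927374e+00, -5.60022190e-05]), 'contact_force': array([-0.40589148, -0.24071624,  0.13350997]), 'wrist_torque': array([0.06388299, 0.02034373, 0.02698347]), 'finger_gap': 1.0007643061938951}
```

View pics/scene0.png

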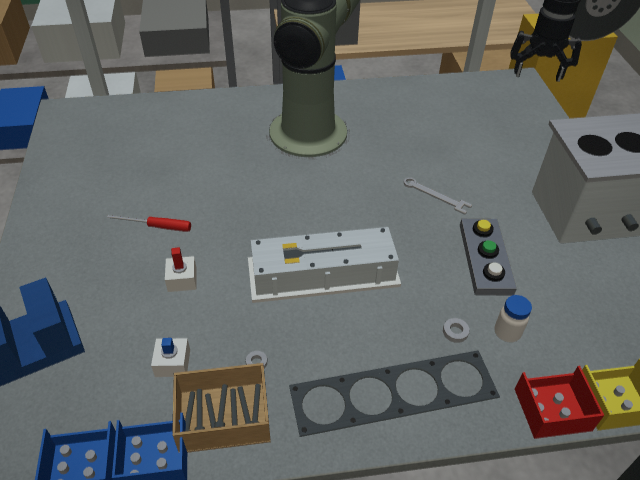

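View pics/top0.png

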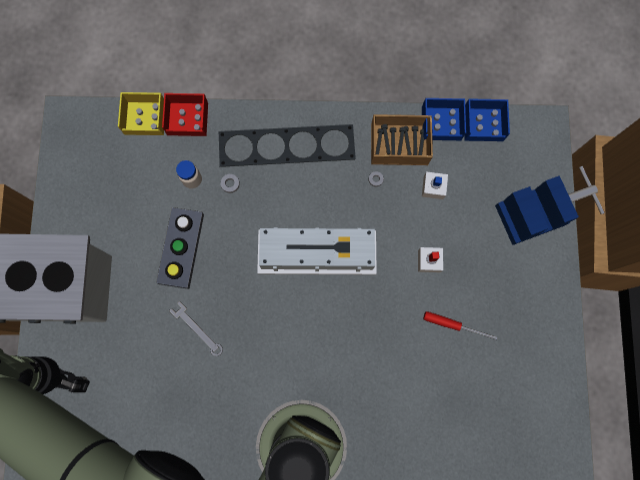

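The scene view shows the red key at about (178,258), the cover centred near (323,262), and green as the middle button at (489,248). The top view shows the key at (434,256), the cover at (317,248) and green at (178,246). Next I zoom in to measure.

```bash
cat > h.py <<'E'
from cell import *
import numpy as np, cv2
def ray(f,u,v):
    T=f["cam_to_world"]; d=T[:3,:3]@np.array([(u-f["cx"])/f["fx"],(v-f["cy"])/f["fy"],1]); return T[:3,3],d
def atz(f,uv,z):
    o,d=ray(f,*uv); return o+d*(z-o[2])/d[2]
def proj(f,p):
    T=f["cam_to_world"]; c=T[:3,:3].T@(np.asarray(p)-T[:3,3]); return np.array([f["fx"]*c[0]/c[2]+f["cx"],f["fy"]*c[1]/c[2]+f["cy"]])
def crop(f,x,y,w,h,s,name):
    im=f["img"][y:y+h,x:x+w,::-1]; cv2.imwrite(name,cv2.resize(im,None,fx=s,fy=s,interpolation=cv2.INTER_CUBIC))
E
python3 - <<'E'
from h import *
a=grab_frame("scene");b=grab_frame("top")
crop(a,240,220,170,85,4,"pics/s_h.png");crop(b,250,220,135,60,5,"pics/t_h.png")
A=cv2.resize(a["img"][230:300,150:210,::-1],None,fx=6,fy=6,interpolation=2);B=cv2.resize(b["img"][230:300,405:465,::-1],None,fx=6,fy=6,interpolation=2)
cv2.imwrite("pics/key.png",np.hstack([A,B]))
for n,f in(("scene",a),("top",b)):
    for o in["key","green_top"]:
        for d in silhouettes(n,o)[:2]:
            m=d["mask"]; ys,xs=np.where(m); print(n,o,d["score"],d["centre"],xs.min(),xs.max(),ys.min(),ys.max())
    h=cv2.cvtColor(f["img"],cv2.COLOR_RGB2HSV)
    for nm,lo,hi in(("red",(0,150,60),(8,255,255)),("green",(50,120,40),(80,255,255)),("yel",(18,140,100),(32,255,255))):
        m=cv2.inRange(h,lo,hi); k,_,st,ce=cv2.connectedComponentsWithStats(m)
        print(n,nm,[(st[i].tolist(),ce[i].round(1).tolist()) for i in range(1,k) if 15<st[i][4]<900])
E
```

```text
scene key 0.64 [178.2, 263.2] 171 186 247 273
scene key 0.33 [438.0, 195.1] 404 470 178 213
scene red [([147, 217, 44, 14, 422], [168.9, 223.3]), ([171, 248, 12, 21, 178], [176.8, 257.6])]
scene green [([482, 241, 15, 12, 140], [488.8, 246.3])]
scene yel [([524, 14, 15, 15, 131], [531.6, 18.8]), ([603, 33, 15, 5, 45], [610.7, 35.4]), ([564, 45, 8, 13, 66], [568.1, 51.0]), ([478, 220, 13, 11, 110], [483.7, 224.7]), ([283, 243, 14, 5, 52], [289.1, 245.2]), ([285, 258, 14, 5, 58], [291.5, 260.0])]
top green_top 0.45 [175.2, 245.0] 173 182 241 250
top red [([431, 252, 8, 9, 57], [434.7, 255.8]), ([424, 312, 38, 19, 324], [442.0, 320.8])]
top green [([172, 240, 12, 12, 109], [177.6, 245.3])]
top yel [([339, 237, 11, 4, 44], [344.0, 238.5]), ([339, 253, 11, 4, 44], [344.0, 254.5]), ([167, 264, 12, 12, 100], [172.6, 269.2])]
```

View pics/key.png

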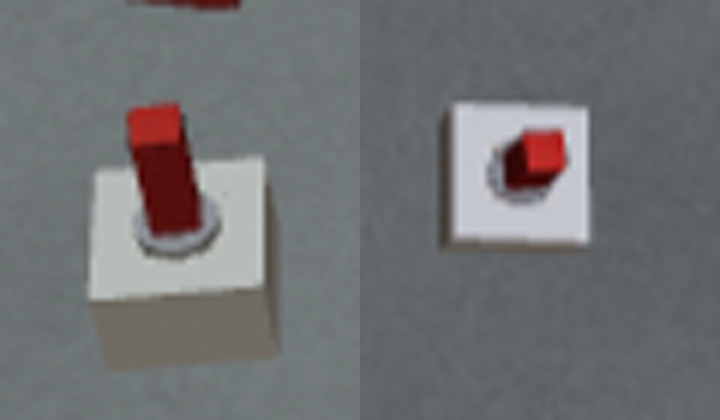

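View pics/s_h.png

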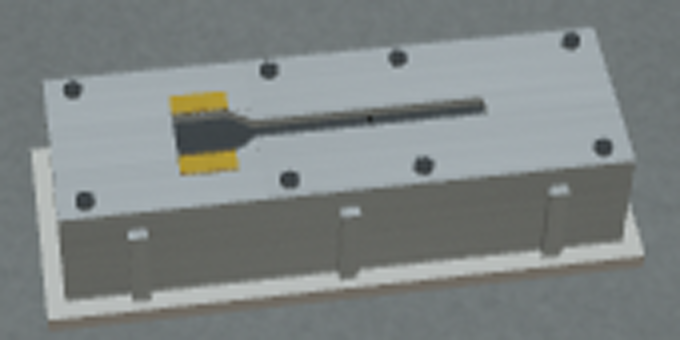

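View pics/t_h.png

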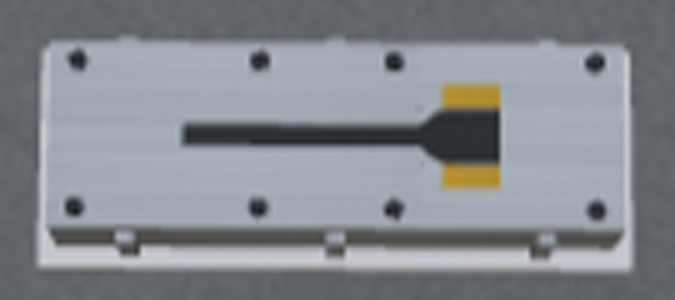

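```bash
cat > m.py <<'E'
from h import *
from scipy.optimize import least_squares
def px(x0,y0,s,p): return np.array([x0+(p[0]+.5)/s-.5,y0+(p[1]+.5)/s-.5])
a=grab_frame("scene");b=grab_frame("top")
def fit(obs,init):
    def pt(q,l): c,s=np.cos(q[2]),np.sin(q[2]); return [q[0]+c*l[0]-s*l[1],q[1]+s*l[0]+c*l[1],l[2]]
    r=lambda q:np.concatenate([proj(f,pt(q,l))-uv for f,l,uv in obs])
    o=least_squares(r,init,loss="soft_l1"); return o.x,r(o.x).reshape(-1,2)
S=lambda p:px(240,220,4,p); T=lambda p:px(250,220,5,p)
z=.076
oa=[(a,l,S(p)) for l,p in [((-.05,-.15,z),(43,80)),((-.05,.15,z),(593,28)),((.05,.15,z),(634,162)),((.05,-.15,z),(62,218)),((0,.08,z),(485,105))]]
oa+=[(a,(0,-.07,z),(np.array([289.1,245.2])+[291.5,260.0])/2)]
ob=[(b,l,T(p)) for l,p in [((.05,.15,z),(46,43)),((.05,-.15,z),(628,45)),((-.05,-.15,z),(626,230)),((-.05,.15,z),(47,230)),((0,.08,z),(183,134))]]
ob+=[(b,(0,-.07,z),np.array([344,246.5]))]
for o in(oa,ob,oa+ob):
    q,r=fit(o,[.45,0,0]);print("housing",q.round(4),r.round(1).tolist())
K=lambda p:px(150,230,6,p); L=lambda p:px(405,230,6,(p[0]-360,p[1])); z=.04;h=.03
ka=[(a,l,K(p)) for l,p in [((-h,-h,z),(96,171)),((-h,h,z),(265,158)),((h,h,z),(266,288)),((h,-h,z),(90,299)),((0,0,.095),(155,124))]]
kb=[(b,l,L(p)) for l,p in [((h,h,z),(453,104)),((h,-h,z),(590,107)),((-h,-h,z),(590,242)),((-h,h,z),(450,242)),((0,0,.095),(545,151))]]
for o in(ka,kb,ka+kb):
    q,r=fit(o,[.45,-.25,0]);print("nest",q.round(4),r.round(1).tolist())
for d,f,t in(("s",a,K((155,124))),("t",b,L((545,151)))): print("handle top",d,atz(f,t,.095).round(4))
print("green s",[atz(a,(488.8,246.3),zz).round(4) for zz in(.04,.05)],"t",[atz(b,(177.6,245.3),zz).round(4) for zz in(.04,.05)])
print("yel s",atz(a,(483.7,224.7),.045).round(4),"t",atz(b,(172.6,269.2),.045).round(4))
crop(a,455,205,70,95,6,"pics/s_b.png");crop(b,150,195,70,100,6,"pics/t_b.png")
E
python3 m.py
```

```text
housing [ 0.5076 -0.0308  0.0061] [[0.1, -0.5], [0.1, -0.5], [0.5, 0.1], [-1.1, 0.6], [0.0, -0.0], [0.2, 0.1]]
housing [ 0.5072 -0.032   0.0143] [[0.8, -0.4], [-0.9, -0.5], [0.2, 0.2], [-0.2, 0.1], [0.0, 0.3], [-0.1, 0.3]]
housing [ 0.5074 -0.0312  0.0103] [[-0.2, -0.3], [-0.3, -0.7], [0.3, -0.2], [-1.2, 0.8], [-0.2, -0.2], [-0.0, 0.2], [0.6, -0.7], [-1.1, -0.4], [-0.2, 0.3], [-0.5, -0.3], [-0.3, 0.1], [-0.3, 0.3]]
nest [ 0.4886 -0.3353 -0.0135] [[0.1, 0.2], [0.2, 0.0], [-0.2, -0.3], [-0.1, 0.3], [0.1, -0.1]]
nest [ 0.4874 -0.3362 -0.0136] [[-0.0, 0.2], [-0.4, 0.3], [-0.1, 0.1], [0.6, -0.6], [-0.0, 0.0]]
nest [ 0.488  -0.3356 -0.0139] [[-0.1, -0.1], [0.0, -0.2], [-0.4, -0.6], [-0.3, 0.1], [-0.1, -0.4], [-0.2, -0.1], [-0.6, 0.1], [-0.3, -0.2], [0.4, -0.8], [-0.2, -0.2]]
handle top s [ 0.489  -0.3354  0.095 ]
handle top t [ 0.4874 -0.3362  0.095 ]
green s [array([0.511 , 0.3378, 0.04  ]), array([0.5197, 0.3326, 0.05  ])] t [array([0.5122, 0.3377, 0.04  ]), array([0.5102, 0.3354, 0.05  ])]
yel s [0.4495 0.3455 0.045 ] t [0.4472 0.3458 0.045 ]
```

```bash
cat >> h.py <<'E'
def down(t): return np.pi*np.array([np.cos(t/2),np.sin(t/2),0])
def st(tag=""):
    s=get_state(); print(tag,round(s["clock"],2),s["position"].round(4),"F",s["contact_force"].round(2),"M",s["wrist_torque"].round(2),"gap",round(s["finger_gap"],3)); return s
E
python3 - <<'E'
from h import *
t=-0.0139
for r in (down(t),down(t+np.pi),down(t-np.pi)): print(ik([.488,-.3357,.2],r))
movep([.488,-.3357,.17],down(t)); s=st()
print(s["q"])
move_l([.488,-.3357,.054],.12); st("at")
grab(60); st("grabbed")
E
```

```text
[-7.27145544e-01  4.25412506e-01 -1.26645627e-01  1.01873819e+00
  4.44089210e-16  8.57550783e-01]
[-7.27145544e-01  4.25412506e-01 -1.26645627e-01  1.01873819e+00
 -4.44089210e-16 -2.28404187e+00]
[-0.72714554  0.42541251 -0.12664563  1.01873819  0.         -2.28404187]
 4.39 [ 0.4885 -0.335   0.1701] F [-0.54  0.04  0.41] M [-0.04 -0.   -0.01] gap 0.999
[-7.25847515e-01  4.48626552e-01 -1.70557908e-01  9.51521156e-01
  1.96210125e-04  8.57577472e-01]
at 5.51 [ 0.4885 -0.3361  0.0548] F [ 0.67 -0.24 -0.48] M [ 0.03 -0.02 -0.01] gap 0.999
grabbed 6.13 [ 0.4881 -0.3358  0.0543] F [-1.    0.79  3.8 ] M [ 0.11  0.11 -0.05] gap 0.202
```

Run:
```python
from h import *
move_l([.488,-.3357,.10],.08); st("lift")
move_l([.488,-.3357,.165],.15)
move_l([.5081,-.1012,.165],.2,rot=down(.0103)); sleep(.2); st("above")
a=grab_frame("scene");b=grab_frame("top")
A=cv2.resize(a["img"][180:300,230:350,::-1],None,fx=3.3,fy=3.3,interpolation=2);B=cv2.resize(b["img"][180:300,280:400,::-1],None,fx=3.3,fy=3.3,interpolation=2)
cv2.imwrite("pics/above.png",np.hstack([A,B]))
```

```text
lift 6.86 [ 0.4878 -0.3355  0.0998] F [-0.12 -0.13 -1.83] M [ 0.09 -0.08  0.04] gap 0.203
above 8.97 [ 0.508  -0.102   0.1649] F [ 0.12  0.45 -2.03] M [ 0.04 -0.02 -0.02] gap 0.201
```

View pics/above.png

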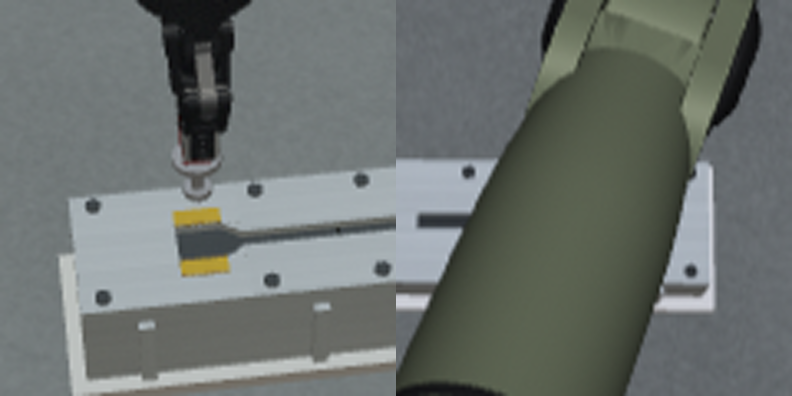

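The key hangs upright, with its foot at about (290,237) just above the yellow opening. The arm blocks the top view. Next I lower the key with a force guard.

Run:
```python
from h import *
a=grab_frame("scene"); print(proj(a,(.5081,-.1012,.1256)))
move_l([.5081,-.1012,.125],.12); st()
hit=move_l([.5081,-.1012,.095],.03,until_force=8); print(hit); st("down"); sleep(.15); st()
a=grab_frame("scene"); crop(a,240,170,120,120,5,"pics/in.png")
```

```text
[289.86021728 236.41472053]
 9.6 [ 0.508  -0.1012  0.125 ] F [ 0.28  0.25 -0.86] M [-0.04 -0.02  0.01] gap 0.203
True
down 10.38 [ 0.5079 -0.1012  0.1002] F [-0.36  0.07  5.97] M [0.1  0.23 0.05] gap 0.206
 10.53 [ 0.5079 -0.1011  0.1002] F [-0.64  0.68  5.56] M [0.08 0.22 0.  ] gap 0.202
```

View pics/in.png

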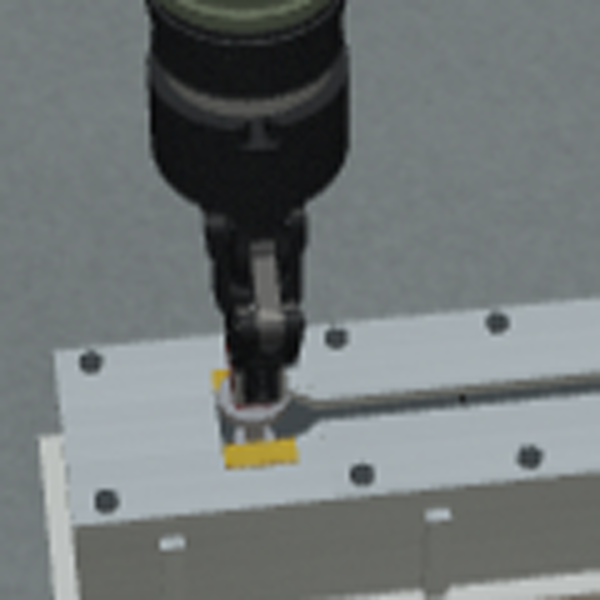

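The foot is on the rail: contact came at TCP z 0.1002, as predicted. Now I slide it.

```bash
cat >> h.py <<'E'
def slot(y): return .5074-.0103*y, -.0312+y
E
python3 - <<'E'
from h import *
print(move_l([*slot(-.022),.1005],.04,until_force=20)); st("pre")
print(move_l([*slot(-.022),.0995],.01,until_force=5)); st("press")
E
```

```text
False
pre 11.93 [ 0.5073 -0.0528  0.1003] F [-0.2   0.65  2.16] M [0.09 0.08 0.02] gap 0.201
False
press 12.18 [ 0.5074 -0.0528  0.1002] F [-3.62  0.93 10.7 ] M [ 0.25  0.74 -0.05] gap 0.203
```

Run:
```python
from h import *
print(move_l([*slot(.05),.0992],.012,until_force=9)); st("slide"); sleep(.1); st()
```

```text
True
slide 15.11 [ 0.5073 -0.0215  0.0993] F [-0.02 -0.68 -1.72] M [-0.01 -0.04 -0.01] gap 0.205
 15.21 [ 0.5074 -0.0218  0.0993] F [-0.34  1.38 -0.73] M [0.1  0.1  0.05] gap 0.204
```

The vertical force disappeared and z sank to its target, so the notch is at about y_h = +9.5 mm. Now I lower the key into it.

Run:
```python
from h import *
p=get_state()["position"]
print(move_l([p[0],p[1],.0895],.02,until_force=8)); st("lower")
```

```text
True
lower 15.7 [ 0.5073 -0.0217  0.0902] F [-0.75  0.12  3.99] M [ 0.03  0.09 -0.03] gap 0.204
```

Run:
```python
from h import *
let_go(); st("rel"); p=get_state()["position"]
move_l([p[0],p[1],.22],.15); st()
movep([.40,.15,.25],down(.0103)); 
a=grab_frame("scene");b=grab_frame("top")
A=cv2.resize(a["img"][190:310,250:400,::-1],None,fx=2.6,fy=2.6,interpolation=2);B=cv2.resize(b["img"][190:310,245:395,::-1],None,fx=2.6,fy=2.6,interpolation=2)
cv2.imwrite("pics/rel.png",np.hstack([A,B]))
for f in(a,b):
    h=cv2.cvtColor(f["img"],cv2.COLOR_RGB2HSV); m=cv2.inRange(h,(0,150,60),(8,255,255)); k,_,s,c=cv2.connectedComponentsWithStats(m)
    print([(s[i].tolist(),c[i].round(1)) for i in range(1,k) if 15<s[i][4]<900])
    print("expect base/top",proj(f,(.5073,-.0217,.081)),proj(f,(.5073,-.0217,.131)))
crop(a,455,205,70,95,6,"pics/s_b.png")
```

```text
rel 16.37 [ 0.5065 -0.0213  0.0896] F [ 0.24 -0.29  0.62] M [ 0.03  0.01 -0.07] gap 1.002
 17.38 [ 0.5059 -0.0212  0.2191] F [ 0.51  0.01 -0.8 ] M [ 0.04 -0.01 -0.02] gap 0.996
[([147, 217, 44, 14, 422], array([168.9, 223.3])), ([324, 229, 10, 21, 185], array([328. , 238.9]))]
expect base/top [327.86195216 247.39611865] [328.55208355 230.81465492]
[([310, 240, 7, 9, 61], array([313.1, 243.9])), ([424, 312, 38, 19, 323], array([442.1, 320.8]))]
expect base/top [313.06641013 246.26813912] [312.9860254  242.41885114]
```

View pics/rel.png

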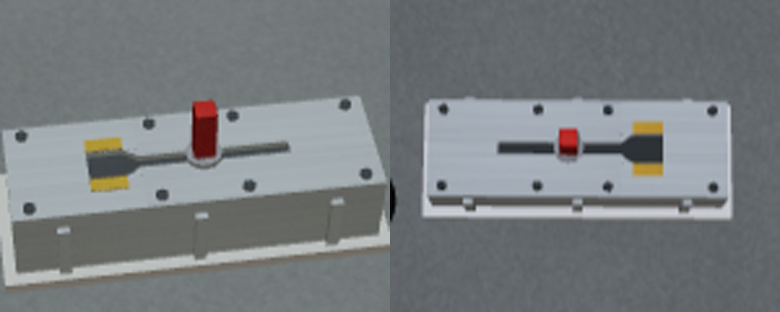

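View pics/s_b.png

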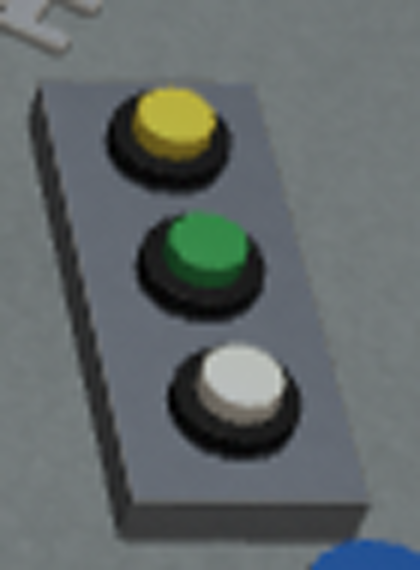

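The key stands upright at (328,239) in the scene view with its collar on the cover, and both views match the prediction. Green is the middle button, with its top face at about (489,245) in the scene view. I shut the fingers and press it.

Run:
```python
from h import *
grab(20)
for t in (1.44,1.44-np.pi): print(ik([.5115,.337,.12],down(t)))
q=ik([.5115,.337,.12],down(1.44))
movep([.5115,.337,.12],down(1.44)); st()
a=grab_frame("scene"); crop(a,430,150,120,160,4,"pics/g.png")
print(tip_of("top","green_top")[:1])
```

```text
[ 0.46212203  0.52950912 -0.17534046  0.86594674  0.          0.59291835]
[ 0.46212203  0.52950912 -0.17534046  0.86594674  0.         -2.5486743 ]
 20.15 [0.5115 0.3366 0.1203] F [0.04 0.21 0.7 ] M [ 0.01 -0.01 -0.01] gap 0.003
[]
```

View pics/g.png

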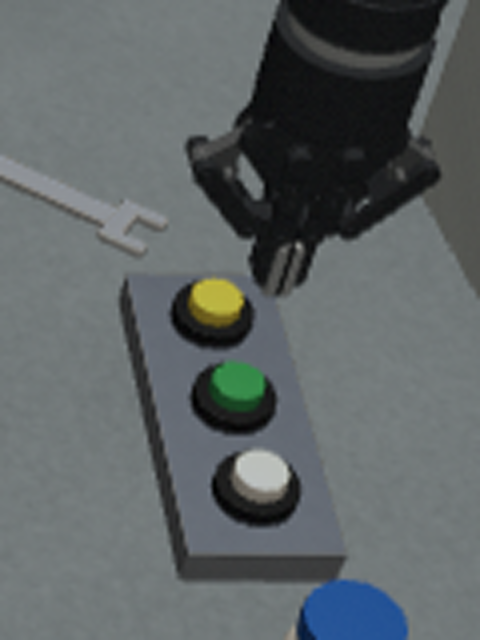

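Run:
```python
from h import *
a=grab_frame("scene"); print(proj(a,(.5115,.3366,.1203)))
move_l([.5115,.337,.06],.12); st()
print(move_l([.5115,.337,.03],.02,until_force=2.5)); st("touch")
print(move_l([.5115,.337,.03],.02,until_force=10)); st("bottom")
a=grab_frame("scene"); crop(a,430,150,120,160,4,"pics/g2.png")
```

```text
[496.68152189 220.70007354]
 20.95 [0.5119 0.3371 0.0605] F [ 0.11 -0.    1.02] M [ 0.05 -0.07 -0.03] gap -0.001
True
touch 21.82 [0.5114 0.337  0.0435] F [ 1.03 -0.15  3.46] M [ 0.03 -0.1   0.02] gap 0.0
True
bottom 22.18 [0.5115 0.337  0.0411] F [-1.21 -0.42  6.71] M [-0.17  0.22  0.01] gap 0.0
```

View pics/g2.png

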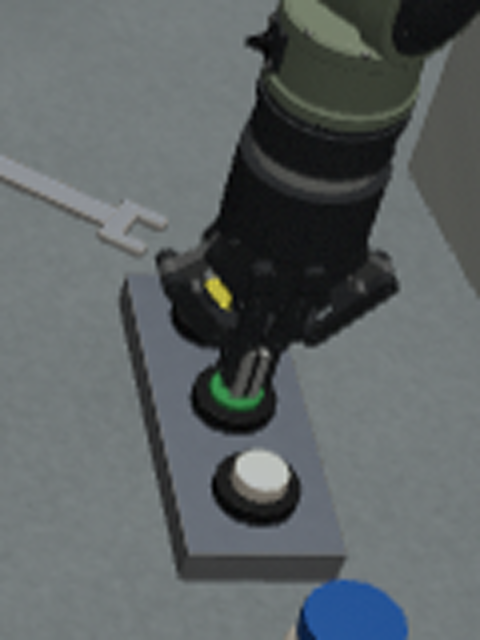

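The fingertip is on the green cap, which looks pressed, and only green is touched. I push on until it is rigid, to be sure.

Run:
```python
from h import *
print(move_l([.5115,.337,.03],.015,until_force=15)); st("bottom"); sleep(.2); st()
a=grab_frame("scene"); crop(a,430,150,120,160,4,"pics/g3.png")
move_l([.5115,.337,.15],.1); st("up")
movep([.40,.20,.25],down(1.2)); sleep(.3)
a=grab_frame("scene");b=grab_frame("top"); cv2.imwrite("pics/end_s.png",a["img"][:,:,::-1]);cv2.imwrite("pics/end_t.png",b["img"][:,:,::-1])
for f in(a,b):
    h=cv2.cvtColor(f["img"],cv2.COLOR_RGB2HSV)
    for lo,hi in(((0,150,60),(8,255,255)),((50,120,40),(80,255,255))):
        k,_,s,c=cv2.connectedComponentsWithStats(cv2.inRange(h,lo,hi)); print([(s[i].tolist(),c[i].round(1)) for i in range(1,k) if 15<s[i][4]<900])
st()
```

```text
True
bottom 22.53 [0.5114 0.337  0.041 ] F [-1.14 -1.54  5.73] M [-0.2   0.28 -0.01] gap -0.003
 22.73 [0.5114 0.337  0.041 ] F [-1.39 -0.58  7.32] M [-0.15  0.26 -0.04] gap 0.001
up 24.02 [0.511  0.3367 0.1492] F [-0.53 -0.02 -0.01] M [-0.01 -0.08 -0.03] gap 0.001
[([147, 217, 44, 14, 423], array([169. , 223.3])), ([324, 229, 10, 22, 186], array([328., 239.]))]
[([482, 241, 15, 12, 139], array([488.7, 246.3]))]
[([310, 240, 7, 9, 61], array([313.1, 243.9])), ([424, 312, 38, 19, 324], array([442.1, 320.8]))]
[]
 25.25 [0.4001 0.2003 0.2495] F [ 0.76 -0.48 -0.83] M [ 0.02 -0.04  0.  ] gap -0.003
```

View pics/end_s.png

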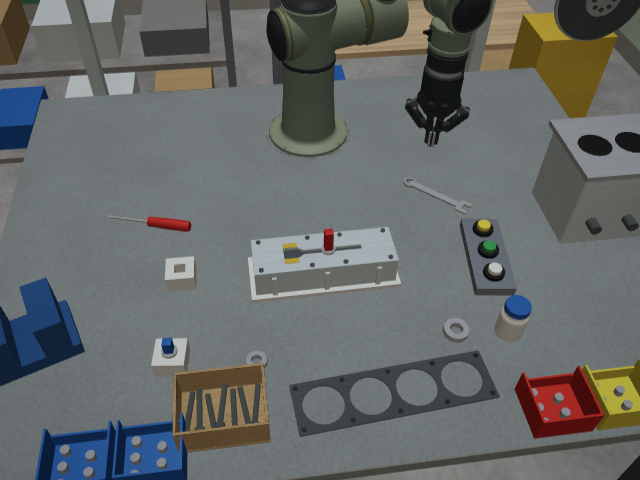

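View pics/g3.png

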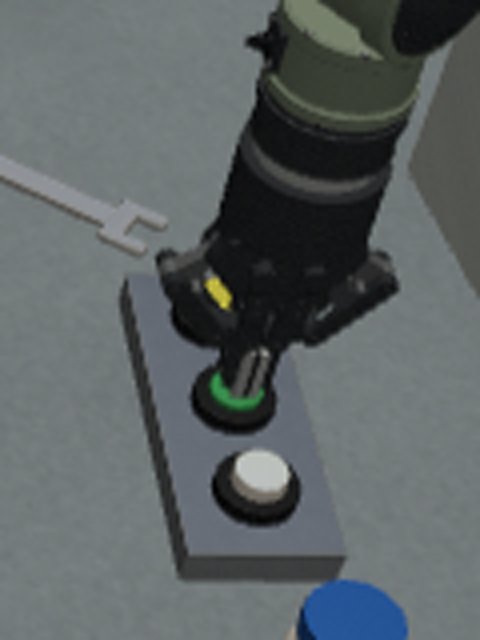

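The cap came back up and the key is unmoved. The stop depth was a little ambiguous, so I press once more and record force against depth to confirm full travel.

Run:
```python
from h import *
movep([.5115,.337,.12],down(1.44)); move_l([.5115,.337,.050],.1); sleep(.2)
for z in (.050,.048,.047,.046,.045,.044,.043,.042,.041,.040,.0395,.039):
    move_l([.5115,.337,z],.01); sleep(.15); st(z)
    if get_state()["contact_force"][2]>18: break
sleep(.1)
move_l([.5115,.337,.15],.1)
movep([.40,.20,.25],down(1.2)); sleep(.3)
a=grab_frame("scene"); crop(a,240,190,300,150,2.6,"pics/end2.png"); st()
```

```text
0.05 27.58 [0.5115 0.337  0.05  ] F [ 0.2   0.53 -0.74] M [ 0.    0.02 -0.05] gap -0.003
0.048 28.08 [0.5115 0.337  0.048 ] F [-0.73 -0.29 -0.63] M [-0.    0.03 -0.05] gap 0.004
0.047 28.48 [0.5117 0.3371 0.0471] F [ 0.47 -0.07  0.09] M [ 0.1  -0.07  0.01] gap 0.0
0.046 28.88 [0.5117 0.337  0.0461] F [-0.12  0.37  1.75] M [ 0.05 -0.1   0.05] gap 0.0
0.045 29.28 [0.5117 0.3371 0.0451] F [0.55 0.61 2.53] M [ 0.01 -0.17 -0.04] gap 0.0
0.044 29.68 [0.5116 0.3371 0.0441] F [0.21 0.09 2.57] M [ 0.14 -0.15  0.  ] gap -0.0
0.043 30.08 [0.5116 0.3371 0.0431] F [1.51 0.43 3.36] M [ 0.15 -0.23  0.06] gap 0.001
0.042 30.48 [0.5117 0.3371 0.0421] F [0.87 1.   4.32] M [ 0.13 -0.23  0.02] gap 0.001
0.041 30.88 [0.5117 0.3371 0.0411] F [0.91 0.83 4.83] M [ 0.21 -0.23 -0.04] gap 0.003
0.04 31.28 [0.5117 0.3371 0.041 ] F [-1.45 -0.31 11.2 ] M [-0.06  0.19  0.04] gap 0.0
0.0395 31.68 [0.5117 0.3371 0.0409] F [-0.54 -1.19 14.09] M [-0.22  0.36  0.01] gap -0.0
0.039 32.08 [0.5117 0.3371 0.0408] F [-2.82 -1.84 16.71] M [-0.31  0.59 -0.04] gap -0.001
 34.62 [0.4001 0.2003 0.2494] F [-0.5   0.46 -0.08] M [-0.03  0.01  0.05] gap 0.004
```

View pics/end2.png

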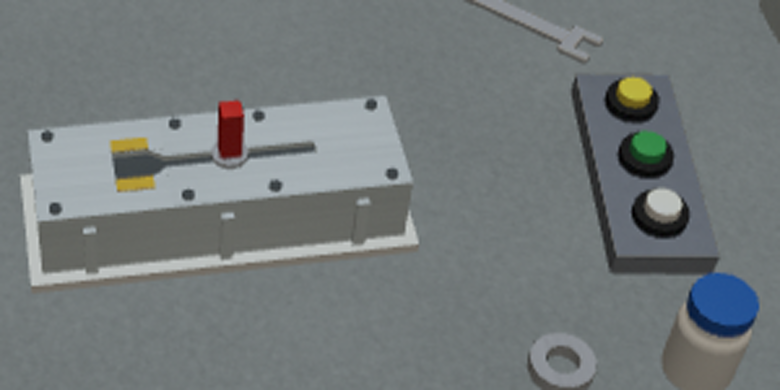

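The button bottoms out at 0.041, about 6 mm below first contact near 0.047. The key is upright and the green cap is up again, so I hand in.

```bash
python3 -c "
from cell import *
sign_off()"
```

```text
the job is handed in; nothing more can be done
```

The job is done and handed in at about 35 s on the robot's clock, with no verdict reported.

- **Key:** I lifted the red key from its nest, lowered it through the yellow opening onto the rail, and slid it until it dropped at about y = +9.5 mm of the cover. I then lowered it 9–10 mm until the collar rested, with the foot at about 48 mm, and let go. The final pictures show it upright with its collar down. After release, both cameras matched the predicted position.
- **Green button:** I pressed it twice, because the first reading of the stop depth was ambiguous. The second press went from contact at about 47 mm to a rigid stop at 41 mm, which is the full 6 mm. The cap is up again.
- **Rest of the bench:** In the last pictures the yellow and white buttons look unpressed, the bystanders look unmoved, and the arm is clear of everything. No check failed, but the bystanders were compared by eye only. The `top` camera could not confirm green at the end because its view gave no green detection.

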